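# Release the lock pin and dock a drive in its test socket

### The job

Load the drive into the test dock: reach through the finger window of the sled, press the spring lock pin down with a fingertip and, while it is held down, push the sled away along its rails towards the socket block until the drive's end is home in the socket and the lock pin has sprung up again in the sled's other hole. Everything is pressed and pushed, nothing is picked up; do not touch the drive, and leave the tools and the screw tray round the dock where they lie.

Things in the scene. Friction and masses are not known exactly. Their poses are not given: they have to be found in the camera images.
- dock: Fixed drive-test dock, 334 mm long (x), 124 wide, aluminium side rails with lips (top 27 mm above the worktop), stop bar at the near end (-x), socket block 45 mm high at the far end (from x = +130 mm). Origin: centre of its underside, on the worktop. Its x axis is the way the sled slides to dock: away from the robot, 0 to 0.6 rad to the right. Open channel under the sled, floor at 6 to 10 mm.
- lock_pin (a joint): Travel of the spring lock pin, m: 0 up, 0.010 fully down (spring 2.1 to 5.1 N). Upright round steel pin, 28 mm across, in the dock at its x = -65.5 mm, y = 0. Up, it blocks the sled. More than 7 mm down (8 to 10 is safe) it clears the sled's underside; the solid plate between the sled's holes can then slide over it and keep it down; it springs up by itself in the other hole at the docked end.
- lock_pin_top (a point): Centre of the lock pin's flat top, moving with the pin: 23 mm above the worktop when up (1 mm above the sled's plate), 13 mm when fully down. When the sled is docked it stands in the sled's other hole, 33 x 33 mm, centred at x = -84 mm of the sled.
- sled: Loose aluminium sled, 220 mm long (x), 96 wide, plate 6 thick, 0.35 to 0.7 kg, between the dock's rails under their lips; underside 16 mm, top 22 mm above the worktop. Origin: centre of its underside; axes as the dock's. At the start at x = -45 mm of the dock, locked by the pin in the finger window; docked at +16 to +19.5 mm (64 mm on), stopped by the socket block. A few newtons move it.
- finger_window (a point): Centre of the sled's finger window, level with the plate's top. The window is 40 mm long (x), 46 mm wide (y). At the start the pin stands in it, its centre 4.5 mm nearer the robot. A closed finger pair (15 mm or more along x) over the window's centre stays on the pin until it bears on the window's far edge and pushes the sled; the near edge then passes over the pin.
- push_wall (a point): Middle of the top edge of the push wall, a lip 40 mm wide, 6 mm thick, rising 12 mm above the plate (34 mm above the worktop) along the window's far edge; the point is on its near face, flush with the window's edge, and moves with the sled.
- drive: Flat drive 100 x 70 x 8 mm (long side along x), loose in the nest at the far end of the sled, its end 8 mm beyond the sled's. Origin: centre of its underside, at x = +68 mm, z = +6 mm of the sled. Docked, that end is inside the socket's mouth.
- screwdriver: Bystander: slim black screwdriver, 154 mm long, 12 mm thick, lying left of the dock.
- cutters: Bystander: red-handled side cutters, 130 mm long, 14 mm thick, lying right of the dock.
- tray: Bystander: round clear screw tray, 80 mm, 12 mm high, lying right of the dock, nearer the robot than the cutters.
Things that resemble listed ones, but are neither listed nor needed, are in the scene too. There is more than one size of the drive; the job needs the larger.

How it is judged:
On the way, in this order (a step that is already met when the one before it is completed fails the run):
1. the lock pin is pressed down clear of the sled while the sled is still at its start (value of joint lock_pin above 0.0072 m and x of sled in the frame of dock below -0.036 m), for 0.1 s.
2. the sled slides over the pin, which is down (value of joint lock_pin above 0.005 m and x of sled in the frame of dock above -0.02 m).
3. the sled is docked and the pin has sprung up in its other hole (value of joint lock_pin below 0.002 m and x of sled in the frame of dock above 0.0145 m), for 0.2 s.
At the end, for the whole second after the job is handed in: The sled is docked, at rest and flat (its origin over 14.5 mm beyond the dock's along the dock's x); the lock pin is up (within 2 mm) in the sled's near hole; the drive lies flat in its nest (4 mm sideways, 3 mm in height) with its end in the socket (all of step 3 and z of sled in the frame of dock below 0.0185 m and x of drive in the frame of dock above 0.081 m and y of drive in the frame of sled between -0.004 and 0.004 m and z of drive in the frame of sled below 0.009 m and linear speed of sled below 0.01 m/s); the robot touches nothing.
It fails at once if the drive is touched by the fingers (contact force between the fingers and drive above 0.5 N).
It fails at once if the drive is lifted out of its nest (z of drive in the frame of sled above 0.012 m).
It fails at once if the sled is lifted (z of sled in the frame of dock above 0.021 m).
It fails at once if a bystander is moved more than 25 mm (distance of any of screwdriver, cutters, tray from where it was at the start of the episode above 0.025 m).
It also fails if it takes over 38 s, if anything falls off the work surface, if the arm or the gripper's body presses on something with over 40 N, if the wrist force passes 120 N, or if a joint passes its speed limit or range.

### The arm

A 6-joint arm with a two-finger parallel gripper is mounted at the origin on a cart in front of the work surface, level with it; the furniture and walls round the work are solid. World frame = base frame: x ahead of the robot, y to its left, z up, the work surface at z = 0. Lengths are in m, angles in rad, forces in N, time in s.
With the tool pointing down it reaches from about 0.3 to 0.875 m from the base axis. Payload 6.4 kg.
Tool frame: the origin (TCP) lies at the very end of the fingers, on their centre line; the grasp point (between the pads) lies 19 mm behind it; z points along the fingers, y is the line along which they close (so a half turn about z gives the same grasp; the last joint's range is limited). The gripper opens to 85 mm and grips with 20 to 120 N. Pads are 22 mm wide; open, the fingers measure 114 mm over their backs; the gripper's body (76 mm by 85 mm) begins 54 mm behind the grasp point. The pads swing forward as they close: fully open they stand 13 mm farther back than shut.
Start: joints at [-0.206, 0.181, 1.607, -0, 1.354, -0.206], TCP at [0.575, 0, 0.231] pointing down, gripper open.
Joint ranges: [-2.99, 2.99], [-0.89, 2.07], [0.3, 2.58], [-1.14, 4.28], [0, 2.63], [-3.12, 3.12]. Speed limits (rad/s): [2.57, 2.57, 3.01, 3.14, 3.14, 3.14].

### API

Orientations are given as a unit quaternion [w, x, y, z].
In Python, from bench import get_obs, optics, workorder gives the robot as it stands.
- The arm moves only by the tool move_tool, called after "Emit:" by a JSON object that holds its "method" and its "body". Schema: {"type":"object","properties":{"motion":{"type":"object","properties":{"ticks":{"type":"array","items":{"type":"array","items":{"type":"number"},"minItems":7,"maxItems":7},"minItems":1,"maxItems":10}},"additionalProperties":false,"required":["ticks"]},"only":{"type":"string"},"quiet":{"type":"boolean"},"lines":{"type":"string"}},"required":["motion"],"additionalProperties":false}. motion is an object whose key "ticks" holds a list of rows, 1 to 10 of them, each of 7 numbers: dx, dy, dz in a scale on which 1.0 is 0.5 m, then a rotation vector rx, ry, rz in a scale on which 1.0 is pi/2 rad, then the opening from 0.0 (shut) to 1.0 (fully open); each row is the pose to reach, as a shift and turn from the pose commanded when the call began, along the tool's axes at that moment; what a row does not reach only later rows make up. A row lasts 1/8 s, in which the tool goes at most 0.0625 m and 0.188 rad, less where a joint would pass 70% of its speed; a pose out of reach is approached as far as the arm can. The fingers move at their own pace and stop on an object; the grip force is fixed at half the most. Time passes only in rows, so rows that do not move let the fingers close. The tool returns the time, the measured TCP pose, the force, the opening and the grip force at its end. only (a regular expression) keeps the lines of the reply that match it, lines (a string "A,B") keeps lines A to B, and quiet returns only ok. Input that does not fit is refused with a message, and nothing moves.
- get_obs(): the state, without advancing time (a new reading comes with each control period).
- optics.camera(name): name is "scene" or "side" or "wrist"; returns (picture, depth): 384x512x3 uint8, blue, green, red; 384x512 float32, m along the optical axis (not along the pixel's ray), 0 where there is no reading.
- optics.camera_params(name): a dict with "fovy" (degrees; the focal length in pixels is half the picture's height over the tangent of half this angle, whatever the lens; pixels are square), "cx", "cy" (the principal point, pixels), "view" (4x4, takes a point from world to camera coordinates). Camera axes: x right, y up, looking along -z (the intrinsics and any distortion apply to the point x, -y, -z); pixel columns grow to the right and rows downward; lengths in m; the calibration is good to about 2 mm. A picture is of the moment at which its call begins: read the wrist's pose just before it. camera_params takes no time and is no camera call; for the wrist camera it gives the pose at the moment of the call.
- workorder.hand_in(): hands the job in; it is judged then, once.
The state is a dict: "time_s": time; "q": joint angles; "dq": joint speeds; "joint_efforts": joint torques, N m; "eef_pos": TCP position; "eef_rot": TCP orientation; "wrist_force": force on the tool from outside, world axes, zero at the start; "torque": the same for the moment, N m; "opening": opening from 0.0 (shut) to 1.0 (fully open); "grasp_force": force on a finger pad.
Only numpy, scipy, OpenCV 4.12 (cv2) and the standard library are available. Lean on these libraries where they do the work, as an engineer would, in place of code of your own. Each camera call takes 0.05 s, during which the arm holds its last target. There are 200 camera calls.

## Working session

There is one attempt and no reset: what is moved stays moved. The work goes in short steps, Python scripts to look and compute and a tool call to move; the robot and the scene stay as the last step left them, time stands still between calls to the robot, and variables do not carry over. Pictures are saved under pics/ and viewed, at most 10 in all, crops included, and the job is handed in when it is done.

```bash
mkdir -p pics; cat > h.py <<'E'
import numpy as np, cv2
from bench import get_obs, optics
def cap(n):
    p=optics.camera_params(n); im,d=optics.camera(n); return im,d,p
def world(p,d,u,v):
    f=192/np.tan(np.radians(p['fovy'])/2); z=d
    c=np.array([(u-p['cx'])/f*z,-(v-p['cy'])/f*z,-z,1.0])
    return (np.linalg.inv(p['view'])@c)[:3]
def cloud(p,d):
    f=192/np.tan(np.radians(p['fovy'])/2)
    v,u=np.mgrid[0:384,0:512]
    c=np.stack([(u-p['cx'])/f*d,-(v-p['cy'])/f*d,-d,np.ones_like(d)],-1)
    return (c@np.linalg.inv(p['view']).T)[...,:3]
E
python3 - <<'E'
from h import *
import pickle
o=get_obs();print(o['eef_pos'],o['eef_rot'],o['time_s'])
ims=[]
for n in ['scene','wrist']:
    im,d,p=cap(n); pickle.dump((im,d,p),open(n+'.pkl','wb')); print(n,{k:v for k,v in p.items() if k!='view'},p['view'].round(3).tolist()); cv2.imwrite(f'pics/{n}0.png',im)
E
```

```text
[5.74450448e-01 1.25424109e-04 2.30366449e-01] [-7.39757168e-04  7.07125259e-01  7.07087750e-01 -4.84612138e-04] 0.0
scene {'fovy': 46.54252870150849, 'cx': 249.30223365842377, 'cy': 190.0402771493872} [[-0.736, -0.677, -0.013, 0.394], [0.438, -0.49, 0.754, -0.312], [-0.516, 0.549, 0.657, -0.579], [0.0, 0.0, 0.0, 1.0]]
wrist {'fovy': 60.66738687298526, 'cx': 251.77090222368906, 'cy': 188.8431732392002} [[1.0, -0.001, -0.0, -0.574], [0.001, 0.955, -0.297, 0.037], [0.0, 0.297, 0.955, -0.378], [0.0, 0.0, 0.0, 1.0]]
```

View pics/scene0.png

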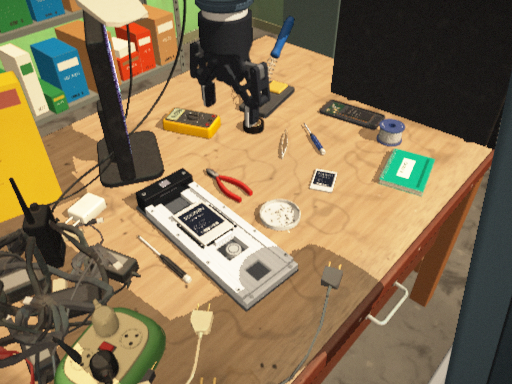

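View pics/wrist0.png

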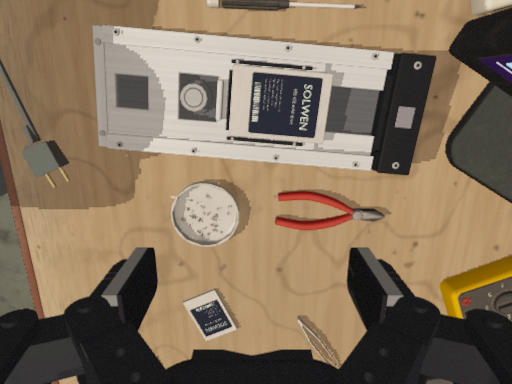

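The wrist view shows the pin at about (194,97) in its window, the push wall at x≈220, the drive right of it, and the socket at (405,115). The tray is at (205,213) and the cutters at (330,212), both to the right of the dock. I'll measure these now.

```bash
python3 - <<'E'
from h import *
import pickle
im,d,p=pickle.load(open('wrist.pkl','rb')); print({k:(v if k!='view' else 0) for k,v in p.items()})
P=cloud(p,d); 
for n,u,v in [('pin',194,97),('wall',220,98),('plate',160,95),('hole',132,92),('railL',270,44),('table',300,300),('drive',285,105),('sock',395,100)]:
    print(n,P[v-1:v+2,u-1:u+2].reshape(-1,3).mean(0).round(4))
m=(P[...,2]>.037)&(P[...,2]<.052)&(d>0); m[:, :330]=0; m[:40]=0;m[180:]=0; m[:,437:]=0
q=P[m][:,:2].astype(np.float32); r=cv2.minAreaRect(q); print('socket',len(q),r)
# rail tops + stop
m=(P[...,2]>.012)&(P[...,2]<.052)&(d>0); m[180:]=0;m[:15]=0;m[:,440:]=0;m[:,:85]=0
k=cv2.connectedComponents(m.astype(np.uint8))[1]; m=k==k[44,270]
q=P[m][:,:2].astype(np.float32); r=cv2.minAreaRect(q); print('dock',len(q),r); print(cv2.boxPoints(r).round(3).tolist())
# pin circle by height 
g=cv2.cvtColor(im,cv2.COLOR_BGR2GRAY)[60:140,90:240]; cv2.imwrite('pics/crop.png',cv2.resize(im[60:140,90:240],None,fx=5,fy=5,interpolation=2))
print((P[97,90:240:3,2]*1000).round(0))
im,d,p=pickle.load(open('scene.pkl','rb'));P=cloud(p,d);print('scene pin',P[248,232].round(4))
E
```

```text
{'fovy': 60.66738687298526, 'cx': 251.77090222368906, 'cy': 188.8431732392002, 'view': 0}
pin [0.5147 0.0661 0.0225]
wall [0.5423 0.0654 0.0326]
plate [0.4795 0.0681 0.0208]
hole [0.4453 0.0708 0.0045]
railL [0.5917 0.1158 0.0254]
table [ 0.638  -0.1951 -0.0013]
drive [0.6077 0.0584 0.0286]
sock [0.6968 0.0651 0.0803]
socket 4374 ((0.7239040732383728, 0.04799490049481392), (0.11601806432008743, 0.03422989696264267), 85.1119613647461)
dock 35411 ((0.5765976905822754, 0.06077319383621216), (0.12021025270223618, 0.32998955249786377), 85.02706146240234)
[[0.40700000524520874, 0.014999999664723873], [0.7360000014305115, -0.013000000268220901], [0.7459999918937683, 0.10599999874830246], [0.4169999957084656, 0.13500000536441803]]
[-2. -1. 20. 19. 20. 19. 21. 21. 22. 16.  4.  5.  5.  5.  5.  5.  5.  4.
  4.  4. 21. 21. 19. 21. 21. 21. 21. 22. 21. 22. 21. 22. 23. 22. 22. 23.
 22. 22. 22. 17.  8.  4. 31. 34. 32. 20. 24. 29. 28. 27.]
scene pin [0.5156 0.0667 0.0202]
```

View pics/crop.png

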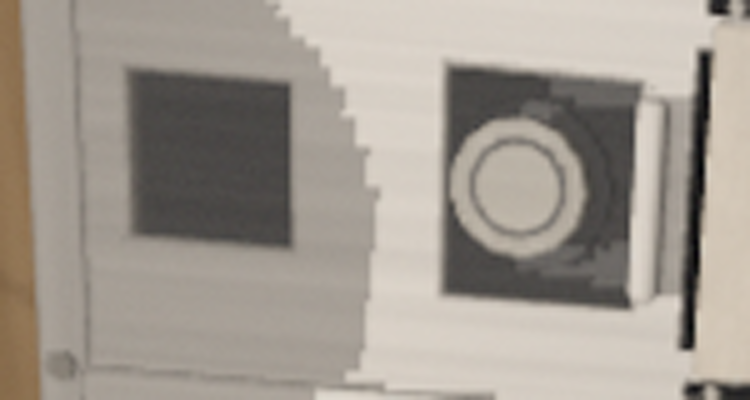

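```bash
python3 - <<'E'
from h import *
import pickle
im,d,p=pickle.load(open('scene.pkl','rb'));P=cloud(p,d)
for n,u,v in [('head',110,10),('headfront',140,12),('headl',85,3),('post',105,80),('base',130,160)]: print(n,P[v,u].round(3),d[v,u])
# dock axis from rails in wrist view: fit far/near long edges of height>20mm
im,d,p=pickle.load(open('wrist.pkl','rb'));P=cloud(p,d)
for rows,s in [((15,70),1),((130,180),-1)]:
    pts=[]
    for u in range(125,370,3):
        z=P[rows[0]:rows[1],u,2]; i=np.where((z>.02)&(z<.035))[0]
        v=rows[0]+(i[0] if s==1 else i[-1]); pts.append(P[v,u,:2])
    l=cv2.fitLine(np.float32(pts),cv2.DIST_HUBER,0,.01,.01).ravel(); print(l, np.arctan2(l[1],l[0]))
for n,u,v in [('pin',193.4,97.2),('wl',198.2,97)]: print(n,world(p,d[97,193],u,v))
E
```

```text
head [0.724 0.086 0.395] 0.64720833
headfront [0.689 0.059 0.393] 0.644938
headl [0.769 0.098 0.398] 0.66115427
post [0.733 0.115 0.292] 0.7030562
base [0.731 0.106 0.13 ] 0.81367135
[ 0.99627316 -0.08625434  0.5613379   0.12173157] -0.08636165
[ 9.9625570e-01 -8.6455666e-02  5.8395737e-01  5.8225938e-04] -0.086563736
pin [0.51398855 0.06588404 0.02203854]
wl [0.51892171 0.06607647 0.02197644]
```

The dock axis is at -0.0865 rad, and the pin is near (0.514, 0.066). The lamp overhangs the far end, so I'll turn the tool so the camera sits on the robot's side and the pads' 22 mm width lies along the dock's x.

The manual's scale: shifts go in shares of 0.5 m and turns go in shares of pi/2 rad. Converting my numbers, 0.12 m / 0.5 = 0.24, 0.08 m / 0.5 = 0.16, -1.484 rad / 1.5708 = -0.9447.

Emit:
{"method": "move_tool", "body": {"motion": {"ticks": [[0.04, -0.04, 0.08, 0, 0, -0.1146, 0], [0.08, -0.08, 0.16, 0, 0, -0.2355, 0], [0.131, -0.112, 0.24, 0, 0, -0.3501, 0], [0.131, -0.112, 0.24, 0, 0, -0.4711, 0], [0.131, -0.112, 0.24, 0, 0, -0.5857, 0], [0.131, -0.112, 0.24, 0, 0, -0.7003, 0], [0.131, -0.112, 0.24, 0, 0, -0.8212, 0], [0.131, -0.112, 0.24, 0, 0, -0.9447, 0], [0.131, -0.112, 0.24, 0, 0, -0.9447, 0], [0.131, -0.112, 0.24, 0, 0, -0.9447, 0]]}}}

```text
time_s: 1.35
eef_pos: [0.5188, 0.0655, 0.1111]
eef_rot: [-0.0, 0.045, 0.999, 0.0]
wrist_force: [-0.7, 0.2, 0.4]
opening: -0.002
grasp_force: 0.0
```

```bash
python3 - <<'E'
from h import *
import pickle
from scipy.spatial.transform import Rotation as R
o=get_obs();print(o['eef_pos'],o['wrist_force'],o['opening']);print(R.from_quat(np.roll(o['eef_rot'],-1)).as_matrix().round(3))
im,d,p=cap('wrist');pickle.dump((im,d,p),open('wrist1.pkl','wb'));cv2.imwrite('pics/w1.png',im)
f=192/np.tan(np.radians(p['fovy'])/2)
c=p['view']@np.append(o['eef_pos'],1);print('tcp px',p['cx']-f*c[0]/c[2],p['cy']+f*c[1]/c[2])
E
```

```text
[0.51883088 0.06554788 0.11109335] [-0.6860423   0.21550816  0.36238906] -0.0020916546748998943
[[-0.996  0.09  -0.   ]
 [ 0.09   0.996  0.   ]
 [ 0.     0.    -1.   ]]
tcp px 251.80517427021027 252.7600972675001
```

View pics/w1.png

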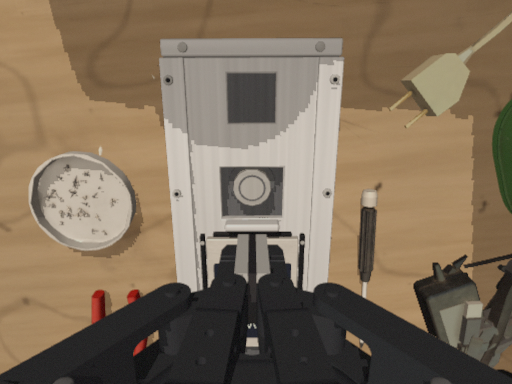

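The view shows the pin at (252,188), the window at rows 167–218 and columns 221–283, and the closed fingertips at (252,240), lined up sideways. I'll measure it once more.

```bash
python3 - <<'E'
from h import *
import pickle
im,d,p=pickle.load(open('wrist1.pkl','rb'));P=cloud(p,d)
t=np.array([.5188,.0655]);a=np.array([np.cos(.0865),-np.sin(.0865)]);b=np.array([-a[1],a[0]])
for n,u,v in [('pin',252,188),('pinN',252,171),('pinF',252,205),('nearedge',252,165),('wingap',252,213),('walltop',252,226),('wallnear',240,223),('winR',219,190),('winL',286,190),('railR',173,190),('railL',330,190)]:
    w=P[v,u]; print(n,w.round(4),'rel tcp mm',((w[:2]-t)@a*1000).round(1),((w[:2]-t)@b*1000).round(1))
print((P[160:236,252,2]*1000).round(0))
E
```

```text
pin [0.5136 0.0661 0.0225] rel tcp mm -5.2 0.2
pinN [0.5009 0.0673 0.0223] rel tcp mm -18.0 0.3
pinF [0.5331 0.0644 0.0054] rel tcp mm 14.4 0.1
nearedge [0.4966 0.0677 0.0218] rel tcp mm -22.3 0.3
wingap [0.54   0.0637 0.0053] rel tcp mm 21.3 0.1
walltop [0.5394 0.0638 0.0326] rel tcp mm 20.7 0.1
wallnear [0.5366 0.0553 0.0317] rel tcp mm 18.7 -8.7
winR [0.5134 0.0417 0.0212] rel tcp mm -3.4 -24.2
winL [0.5177 0.091  0.0219] rel tcp mm -3.3 25.3
railR [0.5089 0.0091 0.026 ] rel tcp mm -5.0 -57.1
railL [0.5187 0.1221 0.0274] rel tcp mm -5.0 56.4
[ 22.  21.  21.  21.  21.  22.  21.  14.  18.  20.  21.  22.  23.  21.
  22.  23.  22.  22.  22.  22.  22.  23.  21.  22.  22.  24.  22.  22.
  22.  22.  23.  21.  23.  22.  23.  22.  23.  24.  22.  22.  22.  23.
  21.  22.  24.   5.   4.   5.   5.   6.   4.   5. 253.   5.   4.  15.
  17.  20.  21.  23.  25.  26.  30.  31.  32.  33.  33.  33.  33.  32.
  32.  22.  25.  25. 114. 116.]
```

In the tool's units: 0.0965 m / 0.5 = 0.193, 0.091 m / 0.5 = 0.182.

Emit:
{"method": "move_tool", "body": {"motion": {"ticks": [[0, 0, 0.1, 0, 0, 0, 0], [0, 0, 0.16, 0, 0, 0, 0], [0, 0, 0.172, 0, 0, 0, 0], [0, 0, 0.182, 0, 0, 0, 0], [0, 0, 0.193, 0, 0, 0, 0], [0, 0, 0.193, 0, 0, 0, 0], [0, 0, 0.193, 0, 0, 0, 0]]}}}

```text
time_s: 2.28
eef_pos: [0.52, 0.0655, 0.0157]
eef_rot: [0.001, 0.043, 0.999, -0.0]
wrist_force: [-0.7, 0.3, 3.4]
opening: -0.003
grasp_force: 2.0
```

In the tool's units: 0.0013 m / 0.5 = 0.0026.

Emit:
{"method": "move_tool", "body": {"motion": {"ticks": [[0, 0, 0.0026, 0, 0, 0, 0], [0, 0, 0.0026, 0, 0, 0, 0], [0, 0, 0.0026, 0, 0, 0, 0]]}}}

```text
time_s: 2.65
eef_pos: [0.5199, 0.0654, 0.0139]
eef_rot: [0.001, 0.043, 0.999, -0.0]
wrist_force: [2.5, 0.4, 3.5]
opening: -0.001
grasp_force: 2.2
```

The pin is about 9 mm down and the force is light. Now I'll push along tool -x.

In the tool's units: -0.024 m / 0.5 = -0.048, -0.02 m / 0.5 = -0.04.

Emit:
{"method": "move_tool", "body": {"motion": {"ticks": [[-0.008, 0, 0, 0, 0, 0, 0], [-0.016, 0, 0, 0, 0, 0, 0], [-0.024, 0, 0, 0, 0, 0, 0], [-0.032, 0, 0, 0, 0, 0, 0], [-0.04, 0, 0, 0, 0, 0, 0], [-0.048, 0, 0, 0, 0, 0, 0]]}}}

```text
time_s: 3.4
eef_pos: [0.5413, 0.0636, 0.0126]
eef_rot: [-0.002, 0.043, 0.999, 0.0]
wrist_force: [-4.0, 0.3, 1.6]
opening: 0.0
grasp_force: 1.9
```

In the tool's units: -0.044 m / 0.5 = -0.088, -0.01 m / 0.5 = -0.02.

Emit:
{"method": "move_tool", "body": {"motion": {"ticks": [[-0.01, 0, 0, 0, 0, 0, 0], [-0.02, 0, 0, 0, 0, 0, 0], [-0.032, 0, 0, 0, 0, 0, 0], [-0.044, 0, 0, 0, 0, 0, 0], [-0.056, 0, 0, 0, 0, 0, 0], [-0.068, 0, 0, 0, 0, 0, 0], [-0.078, 0, 0, 0, 0, 0, 0], [-0.084, 0, 0, 0, 0, 0, 0], [-0.088, 0, 0, 0, 0, 0, 0]]}}}

```text
time_s: 4.53
eef_pos: [0.5867, 0.0596, 0.0133]
eef_rot: [-0.0, 0.043, 0.999, 0.0]
wrist_force: [-3.5, 0.5, -2.3]
opening: -0.003
grasp_force: 1.6
```

In the tool's units: -0.0055 m / 0.5 = -0.011, -0.0045 m / 0.5 = -0.009.

Emit:
{"method": "move_tool", "body": {"motion": {"ticks": [[-0.003, 0, 0, 0, 0, 0, 0], [-0.006, 0, 0, 0, 0, 0, 0], [-0.009, 0, 0, 0, 0, 0, 0], [-0.011, 0, 0, 0, 0, 0, 0], [-0.011, 0, 0, 0, 0, 0, 0]]}}}

```text
time_s: 5.15
eef_pos: [0.5916, 0.0592, 0.0138]
eef_rot: [-0.001, 0.043, 0.999, -0.0]
wrist_force: [-5.5, 0.6, 3.2]
opening: 0.004
grasp_force: 3.1
```

In the tool's units: -0.003 m / 0.5 = -0.006, -0.002 m / 0.5 = -0.004.

Emit:
{"method": "move_tool", "body": {"motion": {"ticks": [[-0.002, 0, 0, 0, 0, 0, 0], [-0.004, 0, 0, 0, 0, 0, 0], [-0.006, 0, 0, 0, 0, 0, 0], [-0.006, 0, 0, 0, 0, 0, 0]]}}}

```text
time_s: 5.65
eef_pos: [0.5916, 0.0593, 0.0132]
eef_rot: [-0.004, 0.043, 0.999, 0.0]
wrist_force: [-15.5, -0.4, 10.9]
opening: -0.001
grasp_force: 7.8
```

```bash
python3 - <<'E'
from h import *
import pickle
im,d,p=cap('wrist');pickle.dump((im,d,p),open('wrist2.pkl','wb'));cv2.imwrite('pics/w2.png',im)
E
```

```text
(no output)
```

View pics/w2.png

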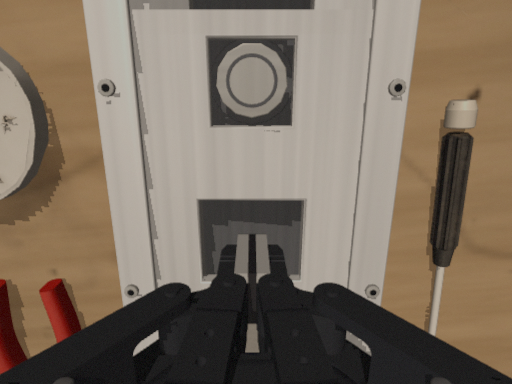

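The sled has stopped hard against the socket. The pin is at (252,80), centred in the other hole (rows 37–127). I'll back off 4 mm, then lift and check heights.

Emit:
{"method": "move_tool", "body": {"motion": {"ticks": [[0.006, 0, 0, 0, 0, 0, 0], [0.015, 0, 0, 0, 0, 0, 0], [0.015, 0, -0.004, 0, 0, 0, 0], [0.015, 0, -0.06, 0, 0, 0, 0], [0.015, 0, -0.16, 0, 0, 0, 0], [0.015, 0, -0.24, 0, 0, 0, 0], [0.015, 0, -0.3, 0, 0, 0, 0], [0.015, 0, -0.3, 0, 0, 0, 0]]}}}

```text
time_s: 6.7
eef_pos: [0.5905, 0.0593, 0.1672]
eef_rot: [0.004, 0.043, 0.999, -0.0]
wrist_force: [0.5, -0.7, 0.3]
opening: 0.001
grasp_force: 0.0
```

```bash
python3 - <<'E'
from h import *
print(get_obs()['wrist_force'])
im,d,p=cap('wrist');cv2.imwrite('pics/w3.png',im);P=cloud(p,d)
m=np.hypot(P[...,0]-.5138,P[...,1]-.066)<.010
print('pin z',np.median(P[m][:,2]),m.sum())
a=np.array([np.cos(.0865),-np.sin(.0865)]);b=np.array([-a[1],a[0]])
q=(P[...,:2]-np.array([.5138,.066])); s=q@a*1000; t=q@b*1000
m=(abs(t)<12)&(s>20)&(s<45); print('plate z',np.median(P[m][:,2]))
h=[(round(float(x)),round(float(np.median(P[(abs(t)<5)&(abs(s-x)<1)][:,2])*1000))) for x in range(-26,100,2) if ((abs(t)<5)&(abs(s-x)<1)).any()];print(h)
im,d,p=cap('scene');cv2.imwrite('pics/s3.png',im[150:320,120:340].repeat(3,0).repeat(3,1))
E
```

```text
[ 0.5160388  -0.72433263  0.34423806]
pin z 0.30820097195591345 1279
plate z 0.020948250813073638
[(-26, 20), (-24, 21), (-22, 21), (-20, 21), (-18, 21), (-16, 20), (-14, 10), (-12, 22), (-10, 22), (-8, 22), (-6, 22), (-4, 22), (-2, 22), (0, 308), (2, 23), (4, 23), (6, 22), (8, 22), (10, 22), (12, 22), (14, 9), (16, 9), (18, 21), (20, 21), (22, 21), (24, 21), (26, 21), (28, 21), (30, 21), (32, 21), (34, 21), (36, 21), (38, 21), (40, 21), (42, 21), (44, 21), (46, 21), (48, 21), (52, 5), (54, 5), (56, 5), (58, 236), (60, 236), (62, 235), (64, 226), (66, 203), (68, 214), (70, 208), (72, 210), (74, 209), (76, 210), (78, 211), (80, 212), (82, 213), (84, 216), (86, 204), (88, 24), (90, 28), (92, 33), (94, 33), (98, 21)]
```

View pics/s3.png

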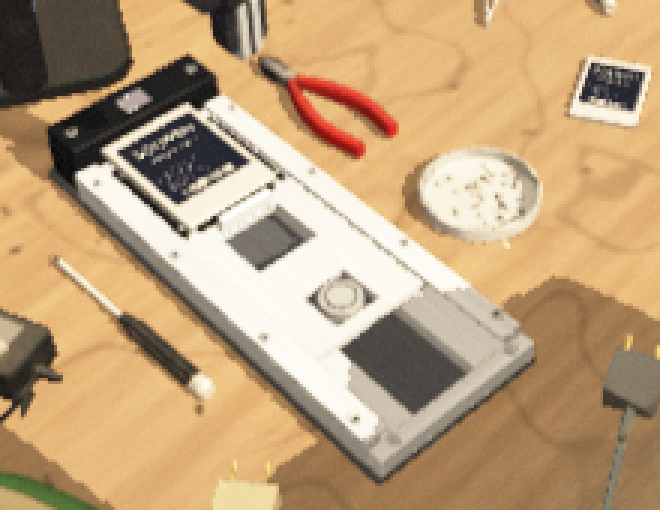

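The crop shows the sled docked, the drive flat with its end in the socket at about (165,130), and the pin up in the near hole at about (340,297). The pin top reads 22 mm, against 21 mm for the plate. The bystanders look undisturbed.

```bash
python3 -c "
from bench import workorder
print(workorder.hand_in())"
```

```text
the job is handed in; nothing more can be done
None
```

The drive is docked in the socket and the lock pin has sprung up in the sled's other hole; the arm is clear, and the job was handed in at about 6.8 s of the 38 s allowed, with no verdict printed.

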